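# Stack the peg bin end for end on the weights bin

### The arm

A 7-joint arm with a two-finger parallel gripper is mounted at the origin on a cart in front of the work surface, level with it; the furniture and walls round the work are solid. World frame = base frame: x ahead of the robot, y to its left, z up, the work surface at z = 0. Lengths are in m, angles in rad, forces in N, time in s.
With the tool pointing down it reaches from about 0.4 to 0.85 m from the base axis. Payload 10.4 kg.
Tool frame: the origin (TCP) lies between the finger pads; the fingertips stand 11 mm ahead of it and the grasp point (between the pads) lies 8 mm behind it; z points along the fingers, y is the direction in which the jaws open and shut (so a half turn about z gives the same grasp; the last joint's range is limited). The gripper opens to 87 mm and grips with 3 to 60 N. Pads are 19 mm wide; open, the fingers measure 117 mm over their backs; the gripper's body (75 mm by 190 mm) begins 51 mm behind the grasp point.
Start: joints at [-1.259, 0.332, -0.065, 1.46, 0.022, 1.35, -0.088], TCP at [0.205, 0.59, 0.234] pointing down, gripper open.
Joint ranges: [-2.6, 2.6], [-0.5, 2.12], [-1.47, 1.34], [0.16, 2.42], [-1.27, 4.41], [0.06, 2.06], [-2.6, 2.6]. Speed limits (rad/s): [2.22, 2.22, 2.79, 2.79, 3.14, 3.14, 3.14].

### API

Orientations are given as a unit quaternion [x, y, z, w].
In Python, from bench import r, eyes gives the robot as it stands.
- The arm moves only by the shell command python3 -m inch 'ROWS' [FORCE]. ROWS is a JSON object of lists of equal length, an entry for each row: "translation": the shift along the world's x, y, z scaled (see below), a list of three; "rot": the turn, a rotation vector about the world's x, y, z scaled (see below), a list of three; "jaw": the finger opening in mm, from 0 to 87. In form: {"translation": [[tx, ty, tz], ...], "rot": [[ax, ay, az], ...], "jaw": [jaw, ...]}. A call has 1 to 20 rows; each row is the pose to reach, as a shift and turn from the pose measured when the call began; what a row does not reach only later rows make up. The controller multiplies each number of a shift by 100 mm and each number of a turn by 60 degrees. A row lasts 1/10 s, in which the tool goes at most 50 mm and 8.59 degrees, less where a joint would pass 70% of its speed; a pose out of reach is approached as far as the arm can. A call with a number of a shift or a turn outside -1 to 1 is refused whole. A call with a gripper value outside its range is refused whole. The fingers move at their own pace and stop on an object; FORCE is the grip in N (left out, the last holds). Time passes only in rows, so rows that repeat a pose let the fingers close. It gives the time, the measured TCP pose, the force and the opening at its end, in the units of the state.
- r.read_state(): the state, without advancing time (a new reading comes with each control period).
- eyes.camera(name): name is "scene" or "top"; returns the picture (480x640x3 uint8, blue, green, red); there is no depth.
- eyes.calibration(name): a dict with "fx", "fy", "cx", "cy" (pixels), "distortion" ([k1, k2, p1, p2, k3] as OpenCV has them; the pictures are not rectified), "R" (3x3) and "t" (3): a world point X has camera coordinates R X + t. Camera axes: x right, y down, z forward; pixel columns grow to the right and rows downward; lengths in m; the calibration is good to about 2 mm. A picture is of the moment at which its call begins. calibration takes no time and is no camera call.
- r.close_job(): hands the job in, once; it reports no verdict.
The state is a dict: "time": time; "joint_positions": joint angles; "joint_vel": joint speeds; "joint_torque": joint torques, N m; "ee_pos": TCP position; "eef_rot": TCP orientation; "ft_force": force on the tool from outside, world axes, zero at the start; "torque": the same for the moment, N m; "width": finger opening in m.
Only numpy, scipy, OpenCV 4.12 (cv2) and the standard library are available. Lean on these libraries where they do the work, as an engineer would, in place of code of your own. Each camera call takes 0.05 s, during which the arm holds its last target. There are 200 camera calls.

### The job

Stack the bin that holds the wooden peg on top of the bin that holds the steel weights. Turn it end for end first, so that the orange ends point opposite ways and it stands level on the lower bin's ledges, clear of the weights, instead of nesting. Carry it level so that the peg stays in, and leave the weights bin and the bin with the vial standing where they are.

Things in the scene. Friction and masses are not known exactly. Their poses are not given: they have to be found in the camera images.
- peg_bin: Loose light grey stack-nest bin holding one wooden peg, 0.1 kg, 158 x 66 x 56 mm (x, y, z). Origin: centre of its underside; x along its length to the orange end. The upright rim band (42 to 56 mm up, 66 mm across) can be gripped at mid-length from above, fingers outside. Underside 132 x 42 mm. Starts with its orange end roughly the same way as the weights bin's (within 55 degrees).
- peg_bin_end (a point): Middle of the top edge of the peg bin's orange end: 79 mm along +x from the bin's origin and 56 mm above its underside.
- weights_bin: Loose bin to stack on, same shape, holding two steel weights. Origin: centre of its underside; x to its orange end. Mouth 154 x 62 mm. Inside are four ledges, on both long walls at x = +50 and -20 mm, tops 46 mm up, 10 mm below the rim. A bin turned end for end stands on them, its underside 46 mm above this origin; put on the same way round it sinks on to the weights.
- vial_bin: Bystander: a third light grey bin of the same shape and size, with a black-capped vial, 64 mm high, standing in it. Origin: centre of its underside; x to its orange end.
Mind the look-alikes: they are no part of the job. Leave any pink look-alike of the peg_bin alone.

How it is judged:
By the outcome, as a careful person would: the job done as asked, in the order asked, and still so for the second after the job is handed in, with the robot touching nothing.
It also fails if it takes over 40 s, if anything falls off the work surface, if the arm or the gripper's body presses on something with over 40 N, if the wrist force passes 120 N, or if a joint passes its speed limit or range.

## Working session

There is one attempt and no reset: what is moved stays moved. The work goes in short steps, Python scripts to look and compute and a shell command to move; the robot and the scene stay as the last step left them, time stands still between calls to the robot, and variables do not carry over. Pictures are saved under pics/ and viewed, about 8 in all and at most 12, crops included, and the job is handed in when it is done.

```bash
ls; mkdir -p pics; python3 - <<'E'
from bench import r,eyes
import cv2
for n in("top","scene"):
    cv2.imwrite(f"pics/{n}0.png",eyes.camera(n)); c=eyes.calibration(n); print(n,c)
s=r.read_state();print(s["time"],s["ee_pos"],s["eef_rot"],s["width"],s["ft_force"])
E
```

```text
pics
top {'fx': 471.69033089690816, 'fy': 471.69033089690816, 'cx': 318.0647864063833, 'cy': 239.87159527271842, 'distortion': array([-0.09361176,  0.        ,  0.        ,  0.        ,  0.        ]), 'R': array([[ 1.16207905e-02, -9.99929383e-01,  2.48736134e-03],
       [-9.78744548e-01, -1.18838833e-02, -2.04738574e-01],
       [ 2.04753675e-01, -5.52672781e-05, -9.78813531e-01]]), 't': array([-0.16921749,  0.49013387,  1.37020381])}
scene {'fx': 546.2053262463667, 'fy': 546.2053262463667, 'cx': 317.74166162146156, 'cy': 234.3623889320174, 'distortion': array([-0.08095532,  0.        ,  0.        ,  0.        ,  0.        ]), 'R': array([[-0.44546888, -0.89503512, -0.02167062],
       [-0.35789064,  0.20020866, -0.91204758],
       [ 0.82065325, -0.3985331 , -0.40951142]]), 't': array([0.08011316, 0.27660168, 1.52260754])}
0.1 [0.20523076 0.58999495 0.23285144] [ 1.66599088e-01  9.86024526e-01 -6.08128306e-04 -8.90174837e-05] 0.08702728234302466 [-0.15235161  0.2327135   0.32541623]
```

View pics/top0.png

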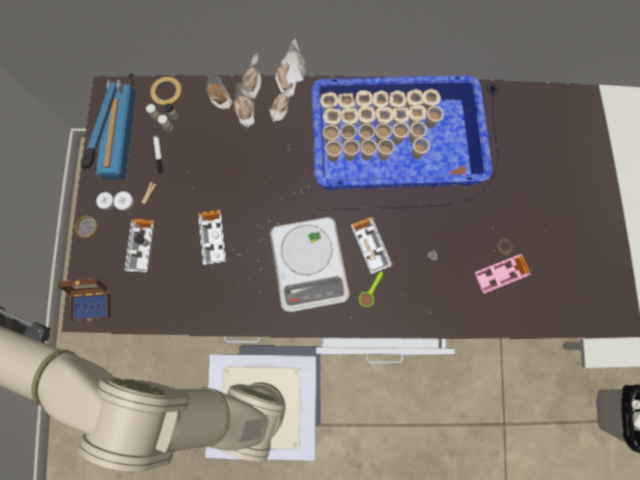

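View pics/scene0.png

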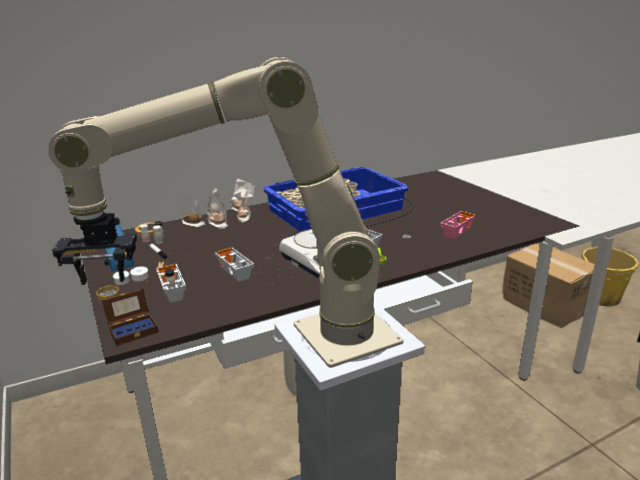

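Top view: the candidates are grey bins at (139,245), (212,238) and (371,245), and a pink look-alike at (503,272). All orange ends point up in the image. The dark spot at (139,238) suggests the vial. I'll check the contents in one crop.

```bash
cat > h.py <<'E'
import numpy as np,cv2
from bench import r,eyes
def K(c): return np.array([[c["fx"],0,c["cx"]],[0,c["fy"],c["cy"]],[0,0,1]]),np.array(c["distortion"])
def back(n,px,z):
    c=eyes.calibration(n);k,d=K(c)
    u=cv2.undistortPoints(np.array(px,float).reshape(-1,1,2),k,d)[:,0]
    R,t=np.array(c["R"]),np.array(c["t"]);o=-R.T@t
    v=np.c_[u,np.ones(len(u))]@R
    return o+v*((z-o[2])/v[:,2])[:,None]
def proj(n,X):
    c=eyes.calibration(n);k,d=K(c)
    return cv2.projectPoints(np.array(X,float).reshape(-1,1,3),cv2.Rodrigues(np.array(c["R"]))[0],np.array(c["t"]),k,d)[0][:,0]
def st():
    s=r.read_state();print(round(s["time"],2),np.round(s["ee_pos"],4),np.round(s["eef_rot"],4),round(s["width"],4),np.round(s["ft_force"],1))
    return s
E
python3 - <<'E'
import cv2,numpy as np
a=cv2.imread("pics/top0.png")
f=lambda x,y:cv2.resize(a[y:y+72,x:x+52],None,fx=5,fy=5,interpolation=cv2.INTER_CUBIC)
cv2.imwrite("pics/crop.png",np.hstack([f(114,210),f(186,202),f(346,208)]))
E
```

```text
(no output)
```

View pics/crop.png

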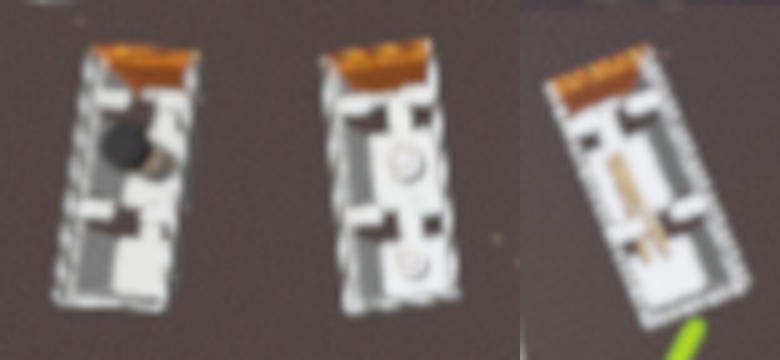

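Left bin holds the black-capped vial, the middle one (212,238) two round weights, and the right one (371,245) the wooden peg. The right one is the target. I'll fit both rims at z=56 mm.

```bash
cat > fit.py <<'E'
from h import *
def fit(img,roi,z=0.056,n="top"):
    x,y,w,h=roi
    hsv=cv2.cvtColor(img,cv2.COLOR_BGR2HSV)
    H,S,V=[hsv[...,i].astype(int) for i in range(3)]
    m=((V>120)&~((H>25)&(H<90)&(S>100))).astype(np.uint8)
    m2=np.zeros_like(m);m2[y:y+h,x:x+w]=m[y:y+h,x:x+w]
    c,l,s,_=cv2.connectedComponentsWithStats(cv2.morphologyEx(m2,cv2.MORPH_CLOSE,np.ones((3,3))))
    l=l==1+np.argmax(s[1:,4])
    p=np.argwhere(l)[:,::-1].astype(float)
    P=np.vstack([back(n,p+d,z)[:,:2] for d in([.0,.5],[0,-.5],[.5,0],[-.5,0])])
    (cx,cy),(a,b),ang=cv2.minAreaRect((P*1000).astype(np.float32))
    if a<b: ang+=90
    org=l&(H<20)&(S>150)
    oc=back(n,[np.argwhere(org)[:,::-1].mean(0)],z)[0,:2]*1000
    th=np.radians(ang)
    if np.dot(oc-[cx,cy],[np.cos(th),np.sin(th)])<0: th+=np.pi
    return np.array([cx,cy]),np.degrees(np.arctan2(np.sin(th),np.cos(th))),max(a,b),min(a,b)
E
python3 - <<'E'
from fit import *
a=cv2.imread("pics/top0.png")
for n,roi in dict(vial=(118,214,42,62),weights=(194,206,36,62),peg=(346,213,50,64)).items(): print(n,fit(a,roi))
st()
E
```

```text
vial (array([468.88296509, 380.28356934]), np.float64(-2.469902038574258), 166.2878875732422, 76.30864715576172)
weights (array([498.25891113, 159.23031616]), np.float64(9.01054573059082), 167.1561279296875, 75.54528045654297)
peg (array([ 478.09399414, -322.30108643]), np.float64(22.000408172607422), 169.0809783935547, 74.87474060058594)
0.1 [0.2052 0.59   0.2329] [ 1.666e-01  9.860e-01 -6.000e-04 -1.000e-04] 0.087 [-0.2  0.2  0.3]
```

```bash
A='x'
python3 -m inch '{"translation":[[1,-1,0],[1,-1,0],[1,-1,0]],"rot":[[0,0,-0.26],[0,0,-0.26],[0,0,-0.26]],"jaw":[87,87,87]}' 20
python3 -m inch '{"translation":[[1,-1,0],[1,-1,0],[1,-1,0]],"rot":[[0,0,-0.26],[0,0,-0.26],[0,0,-0.26]],"jaw":[87,87,87]}'
python3 -m inch '{"translation":[[1,-1,0],[1,-1,0],[1,-1,0]],"rot":[[0,0,-0.26],[0,0,-0.26],[0,0,-0.26]],"jaw":[87,87,87]}'
python3 -m inch '{"translation":[[0,-1,0],[0,-1,0],[0,-1,0]],"rot":[[0,0,-0.26],[0,0,-0.26],[0,0,-0.26]],"jaw":[87,87,87]}'
python3 -c "from h import *;s=st();print(s['joint_positions'])"
```

```text
time: 0.4
ee_pos: [0.3071, 0.4878, 0.2325]
eef_rot: [0.302, 0.953, -0.001, 0.0]
ft_force: [-0.1, 0.2, 0.1]
width: 0.0872
time: 0.7
ee_pos: [0.4086, 0.3854, 0.2323]
eef_rot: [0.431, 0.902, -0.001, 0.0]
ft_force: [0.1, 1.2, 0.3]
width: 0.0867
time: 1.0
ee_pos: [0.51, 0.2831, 0.2322]
eef_rot: [0.552, 0.834, -0.001, 0.0]
ft_force: [0.1, 1.3, 0.1]
width: 0.0868
time: 1.3
ee_pos: [0.5111, 0.1754, 0.2323]
eef_rot: [0.665, 0.747, -0.002, 0.001]
ft_force: [1.1, 0.3, -0.8]
width: 0.0873
1.3 [0.5111 0.1754 0.2323] [ 6.649e-01  7.469e-01 -2.100e-03  6.000e-04] 0.0873 [ 1.1  0.3 -0.8]
[-0.75045453  0.14488895  0.37023863  1.70478829 -0.05119261  1.30517405
 -0.25407357]
```

```bash
python3 -m inch '{"translation":[[0,-1,0],[0,-1,0],[0,-1,0]],"rot":[[0,0,-0.26],[0,0,-0.26],[0,0,-0.26]],"jaw":[87,87,87]}'
python3 -m inch '{"translation":[[0,-1,0],[0,-1,0],[0,-1,0]],"rot":[[0,0,-0.26],[0,0,-0.26],[0,0,-0.26]],"jaw":[87,87,87]}'
python3 -m inch '{"translation":[[0,-1,0],[0,-1,0],[0,-1,0]],"rot":[[0,0,-0.26],[0,0,-0.26],[0,0,-0.26]],"jaw":[87,87,87]}'
python3 -m inch '{"translation":[[-0.1,-1,0],[-0.1,-1,0],[-0.1,-1,0],[-0.1,-1,0]],"rot":[[0,0,-0.26],[0,0,-0.26],[0,0,-0.26],[0,0,-0.26]],"jaw":[87,87,87,87]}'
python3 -c "from h import *;s=st();print(s['joint_positions']); q=s['eef_rot'];print(2*np.degrees(np.arctan2(q[1],q[0]))-90)"
```

```text
time: 1.6
ee_pos: [0.5111, 0.0689, 0.2325]
eef_rot: [0.764, 0.645, -0.002, 0.001]
ft_force: [-0.6, -0.4, 0.8]
width: 0.0866
time: 1.9
ee_pos: [0.5106, -0.0374, 0.2328]
eef_rot: [0.847, 0.531, -0.003, 0.001]
ft_force: [-0.6, 0.3, 0.1]
width: 0.0866
time: 2.2
ee_pos: [0.5096, -0.1433, 0.2331]
eef_rot: [0.914, 0.406, -0.003, 0.002]
ft_force: [-0.4, 0.3, 0.8]
width: 0.0871
time: 2.6
ee_pos: [0.4993, -0.2443, 0.2328]
eef_rot: [0.961, 0.278, -0.004, 0.002]
ft_force: [-0.5, 0.7, -0.3]
width: 0.0867
2.6 [ 0.4993 -0.2443  0.2328] [ 0.9606  0.278  -0.0038  0.0015] 0.0867 [-0.5  0.7 -0.3]
[-0.30106028  0.21460385  0.77727708  1.68038725 -0.14732283  1.31333236
 -0.50441635]
-57.71534737461493
```

```bash
python3 -m inch '{"translation":[[-0.21,-0.78,0],[-0.21,-0.78,0],[-0.21,-0.78,-0.5],[-0.21,-0.78,-1],[-0.21,-0.78,-1],[-0.21,-0.78,-1]],"rot":[[0,0,-0.17],[0,0,-0.17],[0,0,-0.17],[0,0,-0.17],[0,0,-0.17],[0,0,-0.17]],"jaw":[87,87,87,87,87,87]}'
python3 - <<'E'
from h import *
s=st(); q=s['eef_rot'];print(2*np.degrees(np.arctan2(q[1],q[0]))-90)
a=eyes.camera("top");b=eyes.camera("scene")
print(proj("scene",[[.478,-.322,.05]]))
f=lambda a,x,y:cv2.resize(a[y:y+100,x:x+100],None,fx=4,fy=4,interpolation=cv2.INTER_CUBIC)
cv2.imwrite("pics/p2.png",np.hstack([f(a,321,195),f(b,320,180)]))
E
```

```text
time: 3.2
ee_pos: [0.479, -0.3208, 0.1335]
eef_rot: [0.981, 0.193, -0.004, 0.001]
ft_force: [0.1, -0.1, 0.1]
width: 0.0871
3.2 [ 0.479  -0.3208  0.1335] [ 9.812e-01  1.930e-01 -4.500e-03  7.000e-04] 0.0871 [ 0.1 -0.1  0.1]
-67.73909102955285
[[359.38732182 233.13711933]]
```

View pics/p2.png

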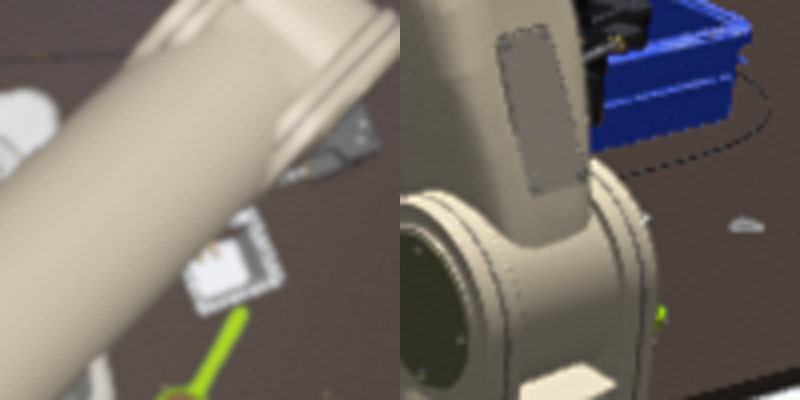

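The arm hides most of the bin in both views; its lower end sits where the fit put it. I'll descend on the fit, which has 10 mm clearance per side, and grip.

```bash
python3 -m inch '{"translation":[[-0.01,-0.01,-0.3],[-0.01,-0.01,-0.6],[-0.01,-0.01,-0.92],[-0.01,-0.01,-0.92],[-0.01,-0.01,-0.92]],"rot":[[0,0,0],[0,0,0],[0,0,0],[0,0,0],[0,0,0]],"jaw":[87,87,87,87,87]}' 20
python3 -m inch '{"translation":[[0,0,0],[0,0,0],[0,0,0],[0,0,0],[0,0,0],[0,0,0],[0,0,0],[0,0,0]],"rot":[[0,0,0],[0,0,0],[0,0,0],[0,0,0],[0,0,0],[0,0,0],[0,0,0],[0,0,0]],"jaw":[55,55,55,55,55,55,55,55]}' 20
```

```text
time: 3.8
ee_pos: [0.4801, -0.3237, 0.0456]
eef_rot: [0.981, 0.193, -0.002, 0.003]
ft_force: [0.9, 0.4, -0.5]
width: 0.0872
time: 4.6
ee_pos: [0.4806, -0.3238, 0.0465]
eef_rot: [0.981, 0.193, -0.001, 0.003]
ft_force: [-0.8, 1.4, 7.5]
width: 0.0656
```

```bash
python3 -m inch '{"translation":[[0,0,0.1],[0,0,0.3],[0,0,0.6],[0,0,0.9],[0,0,1],[0,0,1]],"rot":[[0,0,0],[0,0,0],[0,0,0],[0,0,0],[0,0,0],[0,0,0]],"jaw":[55,55,55,55,55,55]}' 20
python3 -m inch '{"translation":[[0.1,0.3,0.4],[0.1,0.6,0.7],[0.1,1,0.7],[0.1,1,0.7]],"rot":[[0,0,0.1],[0,0,0.2],[0,0,0.3],[0,0,0.3]],"jaw":[55,55,55,55]}'
python3 - <<'E'
from h import *
s=st(); print(s['joint_positions'])
a=eyes.camera("top");b=eyes.camera("scene")
p=s['ee_pos']
f=lambda n,a:cv2.getRectSubPix(a,(130,130),tuple(map(float,proj(n,[p])[0])))
cv2.imwrite("pics/p3.png",cv2.resize(np.hstack([f("top",a),f("scene",b)]),None,fx=3,fy=3,interpolation=cv2.INTER_CUBIC))
E
```

```text
time: 5.2
ee_pos: [0.4813, -0.3242, 0.1479]
eef_rot: [0.981, 0.193, -0.0, 0.003]
ft_force: [0.4, 0.6, -1.1]
width: 0.0659
time: 5.6
ee_pos: [0.4923, -0.2183, 0.217]
eef_rot: [0.937, 0.349, 0.001, 0.002]
ft_force: [0.6, -0.1, -1.5]
width: 0.0657
5.6 [ 0.4923 -0.2183  0.217 ] [9.371e-01 3.490e-01 9.000e-04 1.700e-03] 0.0657 [ 0.6 -0.1 -1.5]
[-0.34041426  0.16722155  0.75351439  1.75137523 -0.11838477  1.26615284
 -0.41636056]
```

View pics/p3.png

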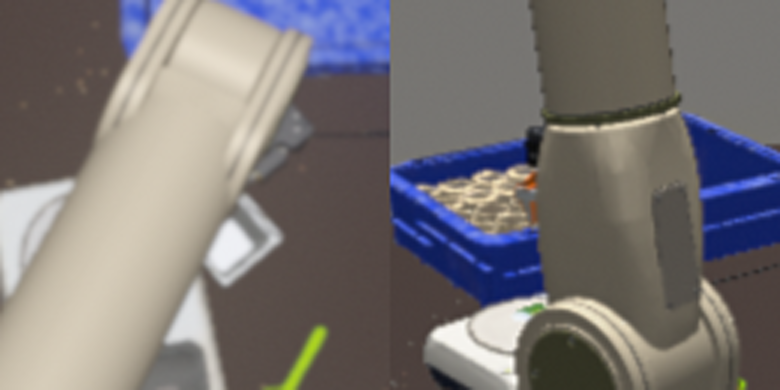

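The orange end is visible in the grip, the width of 65.7 mm matches the rim band, and the bin has lifted. I'll carry it and turn it.

```bash
python3 -m inch '{"translation":[[0,0.3,0],[0,0.5,0],[0,0.7,0],[0,0.9,0],[0,0.9,0]],"rot":[[0,0,0.13],[0,0,0.26],[0,0,0.39],[0,0,0.52],[0,0,0.6]],"jaw":[55,55,55,55,55]}'
python3 -m inch '{"translation":[[0,0.3,0],[0,0.5,0],[0,0.7,0],[0,0.9,0],[0,0.9,0]],"rot":[[0,0,0.13],[0,0,0.26],[0,0,0.39],[0,0,0.52],[0,0,0.6]],"jaw":[55,55,55,55,55]}'
python3 -m inch '{"translation":[[0,0.3,0],[0,0.5,0],[0,0.7,0],[0,0.9,0],[0,0.9,0]],"rot":[[0,0,0.13],[0,0,0.26],[0,0,0.39],[0,0,0.52],[0,0,0.6]],"jaw":[55,55,55,55,55]}'
python3 -c "from h import *;s=st();print(s['joint_positions']); q=s['eef_rot'];print(2*np.degrees(np.arctan2(q[1],q[0]))-90)"
```

```text
time: 6.2
ee_pos: [0.4907, -0.131, 0.2154]
eef_rot: [0.784, 0.621, 0.0, 0.002]
ft_force: [-0.7, -0.3, -0.9]
width: 0.0659
time: 6.7
ee_pos: [0.4904, -0.0392, 0.214]
eef_rot: [0.551, 0.834, -0.0, 0.0]
ft_force: [1.2, -0.4, -0.7]
width: 0.0659
time: 7.2
ee_pos: [0.49, 0.0525, 0.2125]
eef_rot: [0.263, 0.965, -0.0, -0.001]
ft_force: [0.3, -0.8, -1.2]
width: 0.0657
7.2 [0.49   0.0525 0.2125] [ 2.632e-01  9.647e-01 -4.000e-04 -7.000e-04] 0.0657 [ 0.3 -0.8 -1.2]
[-0.61074459  0.04269045  0.42609566  1.8504541  -0.01842099  1.25384781
  0.85896485]
59.48378595360137
```

```bash
python3 -m inch '{"translation":[[0.08,0.3,0],[0.08,0.5,0],[0.08,0.7,0],[0.08,0.9,0],[0.08,1,0],[0.08,1,0],[0.08,1,0]],"rot":[[0,0,0.13],[0,0,0.26],[0,0,0.39],[0,0,0.52],[0,0,0.64],[0,0,0.64],[0,0,0.64]],"jaw":[55,55,55,55,55,55,55]}'
python3 - <<'E'
from h import *
s=st(); print(s['joint_positions']); q=s['eef_rot'];print(2*np.degrees(np.arctan2(q[1],q[0]))-90)
a=eyes.camera("top");b=eyes.camera("scene")
p=s['ee_pos']
cv2.imwrite("pics/t4.png",a);cv2.imwrite("pics/s4.png",b)
f=lambda n,a:cv2.getRectSubPix(a,(130,130),tuple(map(float,proj(n,[p-[0,0,.06]])[0])))
print(proj("top",[p]),proj("scene",[p]))
cv2.imwrite("pics/p4.png",cv2.resize(np.hstack([f("top",a),f("scene",b)]),None,fx=3,fy=3,interpolation=cv2.INTER_CUBIC))
E
```

```text
time: 7.9
ee_pos: [0.4981, 0.151, 0.2115]
eef_rot: [-0.066, 0.998, -0.001, -0.001]
ft_force: [-0.6, -0.7, -0.9]
width: 0.0659
7.9 [0.4981 0.151  0.2115] [-0.0659  0.9978 -0.0012 -0.0012] 0.0659 [-0.6 -0.7 -0.9]
[-0.68263626  0.11253474  0.32386579  1.78051596 -0.03599016  1.25751473
  1.35318443]
97.5554825438976
[[201.73269393 224.11715505]] [[231.76948995 214.70188511]]
```

View pics/p4.png

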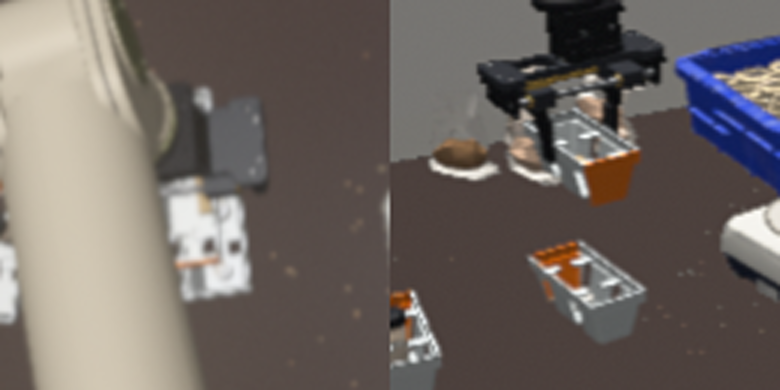

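Scene view: the peg bin is held level with its orange end toward the robot, and the weights bin below has its orange end facing away. I'll overlay the predicted rims of both to check alignment.

```bash
cat > ov.py <<'E'
from h import *
def rect(c,yaw,z,L=.158,W=.066):
    t=np.radians(yaw);u=np.array([np.cos(t),np.sin(t)]);v=np.array([-u[1],u[0]])
    return [[*(np.array(c)+a*L/2*u+b*W/2*v),z] for a,b in((1,1),(1,-1),(-1,-1),(-1,1))]
def draw(img,n,items,o,sz,k):
    x,y=o;im=cv2.resize(img[y:y+sz[1],x:x+sz[0]],None,fx=k,fy=k,interpolation=cv2.INTER_CUBIC)
    for pts,col in items:
        p=(proj(n,pts)-o+.5)*k-.5
        cv2.polylines(im,[np.round(p).astype(int)],True,col,1)
    return im
E
python3 - <<'E'
from ov import *
a=cv2.imread("pics/t4.png");b=cv2.imread("pics/s4.png")
t=np.radians(187.5);c=np.array([.4981,.151])-.0018*np.array([np.cos(t),np.sin(t)])
it=[(rect(c,187.5,.221),(0,255,0)),(rect((.4983,.1592),9.0,.056),(255,0,255)),(rect(c,187.5,.165,.132,.042),(0,255,255))]
im=draw(b,"scene",it,(205,190),(80,95),6)
a0=cv2.imread("pics/top0.png")
im2=draw(a0,"top",it[1:2],(190,203),(44,76),7)
h=max(im.shape[0],im2.shape[0])
P=lambda i:cv2.copyMakeBorder(i,0,h-i.shape[0],0,0,cv2.BORDER_CONSTANT)
cv2.imwrite("pics/p5.png",np.hstack([P(im),P(im2)]))
E
```

```text
(no output)
```

View pics/p5.png

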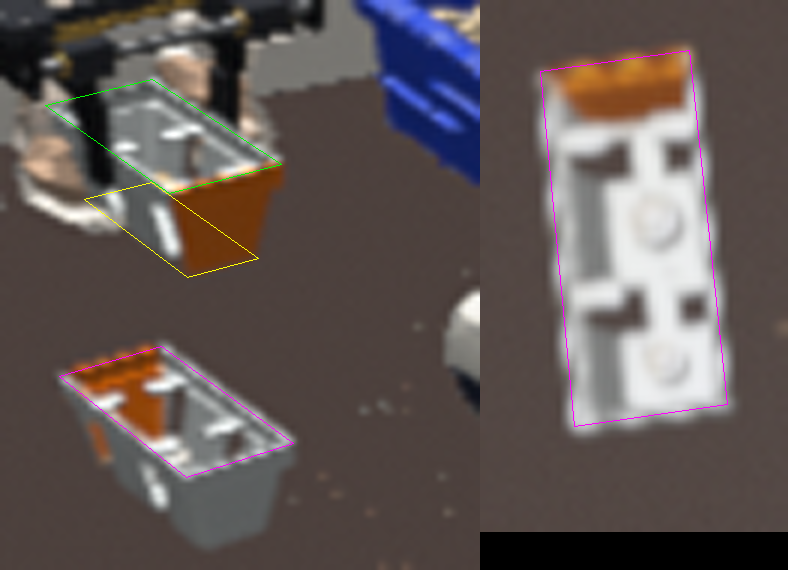

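Both predicted rims match the images to 1–2 mm. Now I'll align the bin and lower it most of the way.

```bash
python3 -m inch '{"translation":[[-0.02,0.08,0],[-0.02,0.08,-0.2],[-0.02,0.08,-0.4],[-0.02,0.08,-0.6],[-0.02,0.08,-0.8],[-0.02,0.08,-0.9],[-0.02,0.08,-0.9],[-0.02,0.08,-0.9]],"rot":[[0,0,0.025],[0,0,0.025],[0,0,0.025],[0,0,0.025],[0,0,0.025],[0,0,0.025],[0,0,0.025],[0,0,0.025]],"jaw":[55,55,55,55,55,55,55,55]}'
python3 - <<'E'
from ov import *
s=st();q=s['eef_rot'];y=2*np.degrees(np.arctan2(q[1],q[0]));t=np.radians(y)
c=s['ee_pos'][:2]-.0018*np.array([np.cos(t),np.sin(t)]);print(c,y)
b=eyes.camera("scene");z=s['ee_pos'][2]+.0095
cv2.imwrite("pics/p6.png",draw(b,"scene",[(rect(c,y,z),(0,255,0)),(rect((.4983,.1592),9.0,.056),(255,0,255))],(205,205),(80,85),6))
E
```

```text
time: 8.8
ee_pos: [0.4965, 0.1591, 0.1227]
eef_rot: [-0.079, 0.997, -0.001, -0.001]
ft_force: [0.5, 0.1, -1.0]
width: 0.0658
8.8 [0.4965 0.1591 0.1227] [-7.910e-02  9.969e-01 -8.000e-04 -5.000e-04] 0.0658 [ 0.5  0.1 -1. ]
[0.49831181 0.15935657] 189.0717111019179
```

View pics/p6.png

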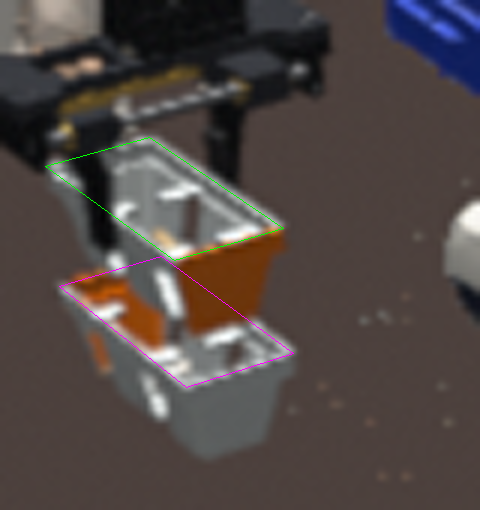

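The held bin sits directly over the weights bin and the peg is visible inside at (165,240) in the crop. I'll lower the last 30 mm slowly.

```bash
python3 -m inch '{"translation":[[0,0,-0.06],[0,0,-0.12],[0,0,-0.18],[0,0,-0.24],[0,0,-0.26],[0,0,-0.28],[0,0,-0.28]],"rot":[[0,0,0],[0,0,0],[0,0,0],[0,0,0],[0,0,0],[0,0,0],[0,0,0]],"jaw":[55,55,55,55,55,55,55]}'
python3 -m inch '{"translation":[[0,0,-0.01],[0,0,-0.02],[0,0,-0.03],[0,0,-0.03]],"rot":[[0,0,0],[0,0,0],[0,0,0],[0,0,0]],"jaw":[55,55,55,55]}'
```

```text
time: 9.55
ee_pos: [0.4967, 0.1591, 0.0948]
eef_rot: [-0.079, 0.997, -0.001, -0.0]
ft_force: [-0.5, 0.1, -1.3]
width: 0.0661
time: 9.95
ee_pos: [0.4968, 0.1592, 0.0925]
eef_rot: [-0.079, 0.997, -0.0, -0.0]
ft_force: [-2.9, -1.1, 7.3]
width: 0.0659
```

Contact came at TCP z = 92.5 mm, exactly the predicted seat height. I'll release, retreat straight up, and look.

```bash
python3 -m inch '{"translation":[[0,0,0],[0,0,0],[0,0,0],[0,0,0],[0,0,0],[0,0,0]],"rot":[[0,0,0],[0,0,0],[0,0,0],[0,0,0],[0,0,0],[0,0,0]],"jaw":[72,78,83,87,87,87]}'
python3 -m inch '{"translation":[[0,0,0.1],[0,0,0.3],[0,0,0.6],[0,0,1],[0,0,1]],"rot":[[0,0,0],[0,0,0],[0,0,0],[0,0,0],[0,0,0]],"jaw":[87,87,87,87,87]}'
python3 -m inch '{"translation":[[0,-0.3,0.5],[0,-0.6,0.5],[0,-1,0.5],[0,-1,0.5]],"rot":[[0,0,0],[0,0,0],[0,0,0],[0,0,0]],"jaw":[87,87,87,87]}'
python3 -m inch '{"translation":[[0,-0.5,0],[0,-1,0],[0,-1,0],[0,-1,0]],"rot":[[0,0,0],[0,0,0],[0,0,0],[0,0,0]],"jaw":[87,87,87,87]}'
python3 - <<'E'
from ov import *
st();a=eyes.camera("top");b=eyes.camera("scene")
it=[(rect((.4983,.1592),189,.102),(0,255,0)),(rect((.4983,.1592),9.0,.056),(255,0,255))]
x=draw(b,"scene",it,(140,205),(160,110),4.5) if 0 else draw(b,"scene",it,(140,205),(145,110),4)
y=draw(a,"top",it[:1],(188,200),(50,110),4)
cv2.imwrite("pics/p7.png",np.hstack([x,y]))
E
```

```text
time: 10.55
ee_pos: [0.4968, 0.1592, 0.0924]
eef_rot: [-0.079, 0.997, -0.001, -0.0]
ft_force: [-0.4, 0.5, 0.1]
width: 0.0864
time: 11.05
ee_pos: [0.4994, 0.16, 0.1983]
eef_rot: [-0.079, 0.997, 0.001, 0.004]
ft_force: [0.4, 0.8, 0.4]
width: 0.087
time: 11.45
ee_pos: [0.4997, 0.0542, 0.2494]
eef_rot: [-0.075, 0.997, 0.001, 0.005]
ft_force: [-0.0, -0.2, 0.2]
width: 0.0871
time: 11.85
ee_pos: [0.4996, -0.0471, 0.2496]
eef_rot: [-0.073, 0.997, 0.001, 0.005]
ft_force: [-0.2, 0.4, -0.6]
width: 0.0869
11.85 [ 0.4996 -0.0471  0.2496] [-7.340e-02  9.973e-01  9.000e-04  4.700e-03] 0.0869 [-0.2  0.4 -0.6]
```

View pics/p7.png

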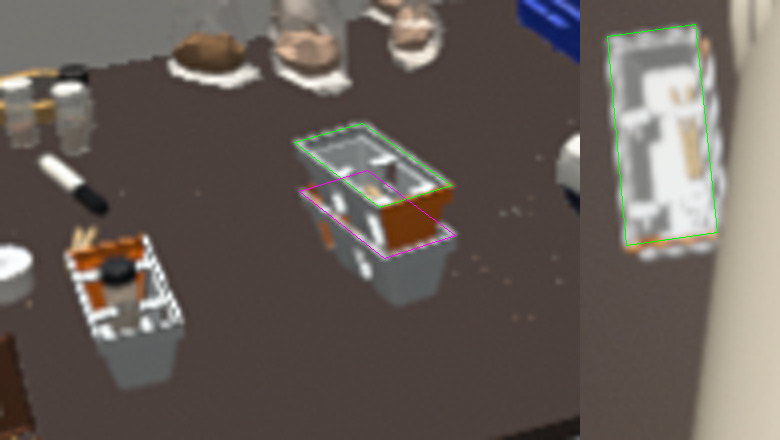

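The stack is level. The upper rim lies on the predicted outline at z=102 mm, its orange end faces opposite the lower one, and the peg is inside. The vial bin is still standing in its place and the arm is clear, so I'll hand in.

```bash
python3 -c "
from bench import r
print(r.close_job())"
```

```text
the job is handed in; nothing more can be done
None
```

The peg bin is now stacked on the weights bin, turned end for end, and I handed the job in at about 12 s. I gripped it at the mid-rim, carried it level while turning it about 167°, set it down with light contact (7 N) and backed off.

**Last checks:**
- **Seating:** Contact came at the predicted height, 46 mm above where I gripped it. In the final pictures the upper rim lies on the outline expected for a level bin on the ledges.
- **Orientation and contents:** The orange ends point opposite ways and the peg is still in its bin.
- **Other bins:** The weights bin matches its measured outline, and the vial bin is upright where it was. The vial bin's position was judged by eye, not measured again.
- **Gripper:** It is open and well clear of the stack.

None of the final checks disagreed. Two earlier readings were imperfect:
- **Hidden grasp:** The arm hid the bin in both cameras during the grasp. I relied on the first measurement there; the jaw opening (66 mm) and the lift confirmed the grip.
- **Higher grip:** The tool stopped about 5 mm higher than planned, so I measured the stacking height from that point.

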